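# Pack the sampling caddy and leave the look-alikes

### The job

Pack the sampling caddy: stand the low cassette in the rectangular pocket, the dropper bottle that stands at the front (not those at the back beside the stirrer) in the large round pocket, the short vial in the square pocket and the rubber stopper in the small round pocket, each upright and right down on its pocket's floor. The taller cassette and the taller vial belong to another kit: leave them standing where they are.

Things in the scene. Friction and masses are not known exactly. Their poses are not given: they have to be found in the camera images.
- low_cassette: low cuvette cassette: box with grey lid and a thin light-blue lower part, 47 (x) x 53 (y) x 35 mm (z), closed, stands on the bench; origin at the centre of its underside, z up. Grip across its x sides, about 45 mm apart.
- dropper_bottle: amber glass dropper bottle with dark collar and red rubber bulb; body 36 mm across, rounding to the shoulder at 60 mm, collar 22 mm across from 60 to 72 mm, bulb 14 mm across up to 98 mm (all rigid); stands upright; origin on the underside at the centre, z up. Grip the body above 36 mm, so that the bulb stays clear of the gripper's palm, or the collar.
- short_vial: the shorter screw-cap vial, glass with white cap, 23 mm across, 50 mm tall (white cap 19 mm across from 40 mm up); stands upright; origin at the centre of its underside, z up. (Like all the loose things it may stand at the left, in front of a 230 mm tall instrument whose near right corner is at about x = 0.53, y = 0.2.)
- stopper: black rubber flask stopper, 18 mm across, 20 mm tall, standing on its wide end; origin at the centre of its underside, z up.
- tall_cassette: look-alike that does not belong in the caddy: the taller cuvette cassette, grey lid and deep light-blue lower part, 47 x 53 x 50 mm; origin at the centre of its underside. To be left where it stands.
- tall_vial: look-alike that does not belong in the caddy: the taller screw-cap vial, glass with white cap, 23 mm across, 72 mm tall; origin at the centre of its underside. To be left where it stands.
- rect_pocket: pocket of the low cassette: white plastic block, 88 x 88 x 20 mm, fixed in the caddy; origin at the centre of its underside, 4 mm above the bench, its top at z = +20 mm. In its top is the large rectangular pocket, 57 mm along its x and 65 mm along its y, 12 mm deep (floor at +8 mm); the cassette lies with its x along this x (either way round).
- large_round_pocket: pocket of the dropper bottle: white plastic block, 88 x 88 x 20 mm, fixed in the caddy; origin at the centre of its underside, 4 mm above the bench, its top at z = +20 mm. In its top is the larger round pocket, 50 mm across, 15 mm deep (floor at +5 mm).
- square_pocket: pocket of the short vial: white plastic block, 88 x 88 x 20 mm, fixed in the caddy; origin at the centre of its underside, 4 mm above the bench, its top at z = +20 mm. In its top is the small square pocket, 34 x 34 mm, 14 mm deep (floor at +6 mm).
- small_round_pocket: pocket of the rubber stopper: white plastic block, 88 x 88 x 20 mm, fixed in the caddy; origin at the centre of its underside, 4 mm above the bench, its top at z = +20 mm. In its top is the smaller round pocket, 29 mm across, 9 mm deep (floor at +11 mm). The four blocks stand two by two in varying places (93 mm centre to centre) in a low aluminium tray, rim 14 mm.
There are look-alikes about, which are no part of the job. What is shaped like the dropper_bottle but purple is not meant.

How it is judged (in metres and radians):
At the end, for the whole second after the job is handed in: Low cassette, dropper bottle, short vial and stopper each stand in their own pocket: within 12 mm of its centre, at most 4 mm above its floor, upright to 0.12 rad, at rest. The tall cassette and tall vial stand upright within 20 mm of where they started (horizontal distance between low_cassette and rect_pocket below 0.012 m and z of low_cassette in the frame of rect_pocket below 0.012 m and angle between each of low_cassette, dropper_bottle, short_vial, stopper, tall_cassette, tall_vial's own z axis and vertical below 0.12 rad and linear speed of each of low_cassette, dropper_bottle, short_vial, stopper below 0.02 m/s and horizontal distance between dropper_bottle and large_round_pocket below 0.012 m and z of dropper_bottle in the frame of large_round_pocket below 0.009 m and horizontal distance between short_vial and square_pocket below 0.012 m and z of short_vial in the frame of square_pocket below 0.01 m and horizontal distance between stopper and small_round_pocket below 0.012 m and z of stopper in the frame of small_round_pocket below 0.015 m and distance of each of tall_cassette, tall_vial from where it was at the start of the episode below 0.02 m); the robot touches nothing.
It also fails if it takes over 104 s, if anything falls off the work surface, if the arm or the gripper's body presses on something with over 40 N, if the wrist force passes 120 N, or if a joint passes its speed limit or range.

### The arm

A 6-joint arm with a two-finger parallel gripper is mounted at the origin on a cart in front of the work surface, level with it; the furniture and walls round the work are solid. World frame = base frame: x ahead of the robot, y to its left, z up, the work surface at z = 0. Lengths are in mm, angles in degrees, forces in N, time in s.
With the tool pointing down it reaches from about 350 to 850 mm from the base axis. Payload 8.1 kg.
Tool frame: the origin (TCP) lies on the centre line of the jaws, within the pads' length; the fingertips stand 19 mm ahead of it and the grasp point (between the pads) is the TCP; z points along the fingers, y is the line along which they close (so a half turn about z gives the same grasp; the last joint's range is limited). The gripper opens to 85 mm and grips with 20 to 120 N. Pads are 22 mm wide; open, the fingers measure 114 mm over their backs; the gripper's body (76 mm by 85 mm) begins 54 mm behind the grasp point. The pads swing forward as they close: fully open they stand 13 mm farther back than shut.
Start: joints at [-76.857, 7.471, 85.268, -0, 87.261, -4.893], TCP at [185.796, -570.513, 250.292] pointing down, gripper open.
Joint ranges: [-169.43, 169.43], [-51.17, 129.36], [1.28, 143.12], [-76.62, 256.62], [0, 156.53], [-152.29, 152.29]. Speed limits (degrees/s): [136.94, 136.94, 159.86, 180, 180, 180].

### API

Orientations are given as [roll, pitch, yaw] about the fixed x, y, z axes, in that order (R = Rz(yaw) Ry(pitch) Rx(roll)).
In Python, from bench import r gives the robot as it stands. The module is installed in compiled form; this text tells all that it offers.
- The arm moves only by the tool servo_tool, never from a script. Its arguments are lists of equal length, an entry for each row: "fingers": the finger opening in m, from 0 to 0.0854; "linear": the shift along the tool's x, y, z in m, a list of three; "rotation": the turn, a rotation vector about the tool's x, y, z in degrees, a list of three. A call has 1 to 10 rows; each row is the pose to reach, as a shift and turn from the pose commanded when the call began, along the tool's axes at that moment; what a row does not reach only later rows make up. A row lasts 1/10 s, in which the tool goes at most 50 mm and 8.59 degrees, less where a joint would pass 70% of its speed; a pose out of reach is approached as far as the arm can. A call with a gripper value outside its range is refused whole. The fingers move at their own pace and stop on an object; "force" is the grip in N (left out, the last holds). Time passes only in rows, so rows that repeat a pose let the fingers close. It gives the time, the measured TCP pose, the force, the opening and the grip force at its end, in the units of the state.
- r.sense(): the state, without advancing time (a new reading comes with each control period).
- r.snapshot(name): name is "scene" or "top" or "wrist"; returns a dict with "frame" (400x640x3 uint8, red, green, blue), "fx", "fy", "cx", "cy" (pixels), "k1" (the pictures are not rectified: a ray, as slopes to the right and down, at radius r is drawn at 1 + k1 r^2 times it, then the intrinsics apply), "camera_from_world" (4x4, takes a point from world to camera coordinates). Camera axes: x right, y up, looking along -z (the intrinsics and any distortion apply to the point x, -y, -z); pixel columns grow to the right and rows downward; lengths in mm; the calibration is good to about 2 mm. A picture is of the moment at which its call begins. There is no depth.
- r.hand_in(): hands the job in; it is judged then, once.
The state is a dict: "time": time; "joint_pos": joint angles; "qd": joint speeds; "joint_efforts": joint torques, N m; "tool_pos": TCP position; "tcp_rot": TCP orientation; "ft_force": force on the tool from outside, world axes, zero at the start; "wrist_torque": the same for the moment, N m; "finger_gap": finger opening in mm; "grip_force": force on a finger pad.
Only numpy, scipy, OpenCV 4.12 (cv2) and the standard library are available. Lean on these libraries where they do the work, as an engineer would, in place of code of your own. Each camera call takes 0.05 s, during which the arm holds its last target. There are 200 camera calls.

## Working session

There is one attempt and no reset: what is moved stays moved. The work goes in short steps, Python scripts to look and compute and a tool call to move; the robot and the scene stay as the last step left them, time stands still between calls to the robot, and variables do not carry over. Pictures are saved under pics/ and viewed, at most 14 in all, crops included, and the job is handed in when it is done.

Besides the shell and the picture viewer there is one more tool, called after "Emit:" by a JSON object that holds its "name" and its "arguments", one argument or row to a line. servo_tool: Moves the arm, as the interface text tells. Its arguments: {"type":"object","properties":{"fingers":{"type":"array","items":{"type":"number"}},"linear":{"type":"array","items":{"type":"array","items":{"type":"number"}}},"rotation":{"type":"array","items":{"type":"array","items":{"type":"number"}}},"force":{"type":"number"}},"required":["fingers","linear","rotation"]}

```bash
mkdir -p pics; cat > h.py <<'E'
import numpy as np, cv2
from bench import r
def snap(n,save=None):
    s=r.snapshot(n); s['frame']=np.array(s['frame'])
    if save: cv2.imwrite('pics/'+save,s['frame'][:,:,::-1]); np.savez('pics/'+save[:-4]+'.npz',**s)
    return s
def load(n): return dict(np.load('pics/'+n+'.npz'))
def px2w(s,u,v,z):
    K=np.array([[s['fx'],0,s['cx']],[0,s['fy'],s['cy']],[0,0,1]],float)
    p=cv2.undistortPoints(np.array([[[u,v]]],float),K,np.array([float(s['k1']),0,0,0,0]),None,None,None)[0,0] if 0 else None
    d=np.array([(u-s['cx'])/s['fx'],(v-s['cy'])/s['fy']]);q=d.copy()
    for _ in range(20): q=d/(1+s['k1']*(q@q))
    M=np.array(s['camera_from_world']);R=M[:3,:3];t=M[:3,3]
    c=-R.T@t; w=R.T@np.array([q[0],-q[1],-1])
    return c+w*(z-c[2])/w[2]
def w2px(s,P):
    M=np.array(s['camera_from_world']);p=M[:3,:3]@np.array(P,float)+M[:3,3]
    q=np.array([p[0]/-p[2],-p[1]/-p[2]]);q=q*(1+s['k1']*(q@q))
    return np.array([s['fx']*q[0]+s['cx'],s['fy']*q[1]+s['cy']])
E
python3 - <<'E'
from h import *
for n in('scene','top'):
    s=snap(n,n+'0.png'); print(n,s['fx'],s['k1'],(-np.array(s['camera_from_world'])[:3,:3].T@np.array(s['camera_from_world'])[:3,3]).round())
print(r.sense())
E
```

```text
scene 405.2522048539229 -0.020151798419235412 [182. 533. 840.]
top 362.4040427538465 -0.034569334112288644 [469.   4. 961.]
{'time': 0.1, 'joint_pos': array([-7.68581295e+01,  7.51088678e+00,  8.53232030e+01, -1.36967832e-03,
        8.72619194e+01, -4.89347716e+00]), 'qd': array([-0.01431735, -0.05491724, -0.07667491, -0.0767625 ,  0.00583109,
        0.09683004]), 'joint_efforts': array([ 4.87137768e-04, -5.70953178e+01, -5.01943767e+01, -2.12007963e-04,
        8.10065889e-03, -2.31743593e-05]), 'tool_pos': array([ 185.66511824, -570.06116247,  249.34664075]), 'tcp_rot': array([-1.79904224e+02, -6.82689424e-03,  1.80354085e+01]), 'ft_force': array([-0.60977622,  0.08221408,  0.76646561]), 'wrist_torque': array([ 0.0221351 , -0.01750678,  0.04223433]), 'grip_force': 0.0, 'finger_gap': 85.68958805626221}
```

View pics/top0.png

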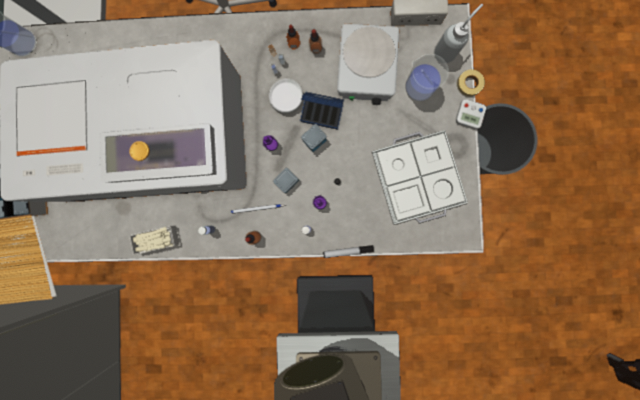

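View pics/scene0.png

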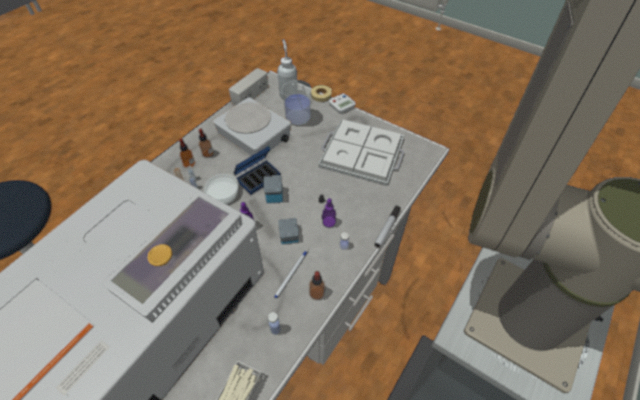

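Top view: cassettes at (314,138) and (287,181), vials at (205,230) and (307,230), front bottle at (253,238), stopper at (337,182), caddy around (420,178). I'll zoom in on the details.

```bash
python3 - <<'E'
import cv2,numpy as np
t=cv2.imread('pics/top0.png');s=cv2.imread('pics/scene0.png')
a=cv2.resize(t[110:255,190:390],None,fx=4,fy=4,interpolation=cv2.INTER_CUBIC); cv2.imwrite('pics/tc.png',a)
b=cv2.resize(s[165:345,225:415],None,fx=3.2,fy=3.2,interpolation=cv2.INTER_CUBIC); cv2.imwrite('pics/sc.png',b)
c=cv2.resize(t[125:230,365:475],None,fx=5,fy=5,interpolation=cv2.INTER_CUBIC); cv2.imwrite('pics/cc.png',c)
E
```

```text
(no output)
```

View pics/tc.png

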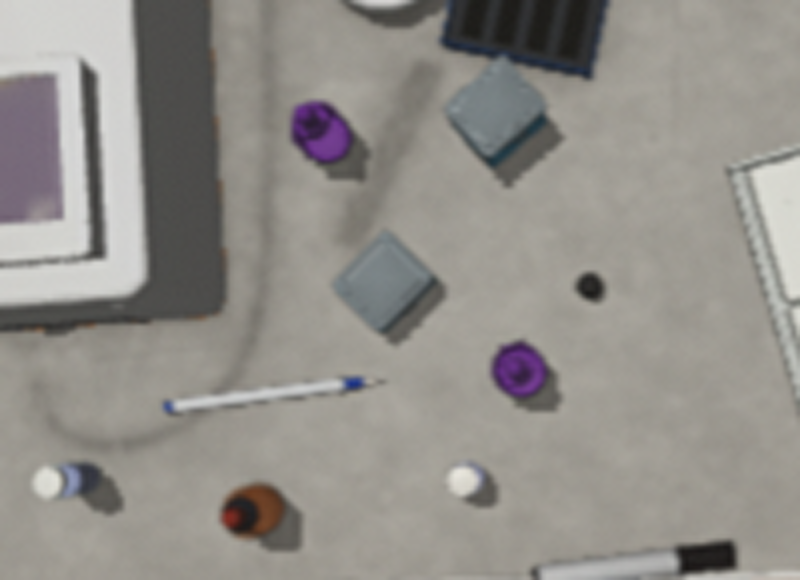

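View pics/sc.png

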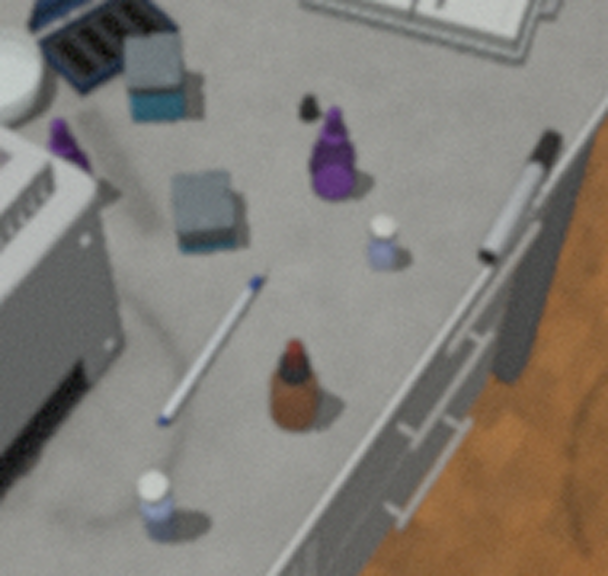

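View pics/cc.png

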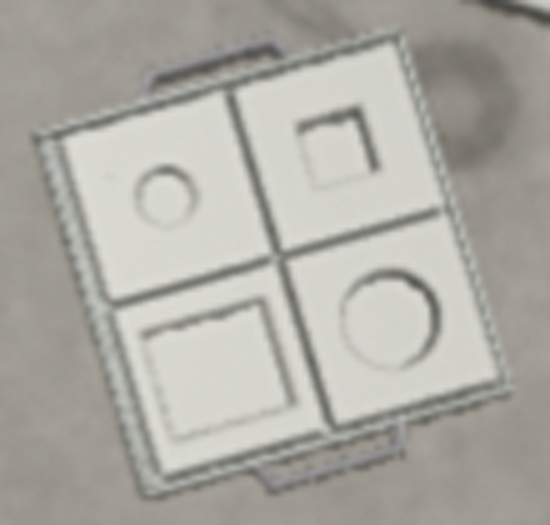

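```bash
python3 - <<'E'
from h import *
s=load('top0')
def T(pts,k,o,z): return np.array([px2w(s,(u+.5)/k-.5+o[0],(v+.5)/k-.5+o[1],z)[:2] for u,v in pts])
C=lambda p,z:T(p,5,(365,125),z); O=lambda p,z:T(p,4,(190,110),z)
rc=C([(142,333),(265,300),(297,407),(178,438)],24)
print('rect',rc.mean(0),[np.linalg.norm(rc[i]-rc[(i+1)%4]).round(1) for i in range(4)], np.degrees(np.arctan2(*(rc[0]-rc[1])[::-1])))
print('sq,large,small',C([(338,147),(390,320),(166,197)],24).round(1).tolist())
# caddy block outer corners
b=C([(62,143),(398,38),(498,380),(160,473)],24); print('outer',b.round(1).tolist(),b.mean(0),[np.linalg.norm(b[i]-b[(i+1)%4]).round(1) for i in range(4)])
c=O([(387,230),(437,282),(385,333),(333,284)],35); print('cass',c.mean(0),c.round(1).tolist(),[np.linalg.norm(c[i]-c[(i+1)%4]).round(1) for i in range(4)])
print('vial',O([(464,480)],50),'stop',O([(591,285)],20),'bulb',O([(234,518)],98),'bodybase',O([(265,508)],30))
print('tvial',O([(48,482)],72),'tcass',O([(497,107)],50),'purple',O([(520,371)],90))
print('scene vials check'); q=load('scene0')
for n,p in(('v',(383,225)),('b',(294,346)),('cas',(203,200))):
  u,v=(p[0]+.5)/3.2-.5+225,(p[1]+.5)/3.2-.5+165
  print(n,[px2w(q,u,v,z)[:2].round(1).tolist() for z in (35,50,98)])
print(w2px(s,[600,0,0]))
E
```

```text
rect [ 500.18545735 -195.85266254] [np.float64(65.7), np.float64(57.3), np.float64(63.3), np.float64(57.0)] 103.32382834739774
sq,large,small [[613.6, -261.6], [523.0, -284.1], [590.3, -171.5]]
outer [[620.2, -118.9], [669.9, -295.5], [490.5, -338.1], [447.9, -162.7]] [ 557.12039539 -228.79227399] [np.float64(183.5), np.float64(184.3), np.float64(180.5), np.float64(177.8)]
cass [556.12447618 118.31966622] [[589.8, 116.6], [555.2, 85.1], [523.4, 119.4], [556.0, 152.2]] [np.float64(46.8), np.float64(46.7), np.float64(46.3), np.float64(49.2)]
vial [[428.84115605  69.92959447]] stop [[551.5687764  -13.88246668]] bulb [[411.97268832 204.42319333]] bodybase [[413.35785163 199.99237566]]
tvial [[435.16231189 326.26039475]] tcass [[664.336615    42.86644292]] purple [[494.93091191  31.66256872]]
scene vials check
v [[432.0, 64.4], [427.4, 73.2], [412.5, 101.1]]
b [[428.6, 183.7], [424.0, 190.2], [409.4, 211.0]]
cas [[554.6, 123.1], [547.7, 130.7], [525.5, 155.2]]
[331.48053877 163.60090295]
```

```bash
cat >> h.py <<'E'
from scipy.spatial.transform import Rotation as Ro
def go(x,y,z,yaw,st=None):
    st=st or r.sense(); R=Ro.from_euler('xyz',st['tcp_rot'],degrees=True)
    d=R.inv().apply(np.array([x,y,z])-st['tool_pos'])/1000
    T=Ro.from_euler('xyz',[180,0,yaw],degrees=True)
    print('at',st['time'].__round__(2),st['tool_pos'].round(1),st['tcp_rot'].round(1),'| lin',d.round(4),'rot',(R.inv()*T).as_rotvec(degrees=True).round(2))
E
python3 - <<'E'
from h import *
P=np.array([[500.2,-195.9],[613.6,-261.6],[523,-284.1],[590.3,-171.5]]) # rect,sq,large,small
ij=np.array([[-1,1],[1,-1],[-1,-1],[1,1]])*46.5
c=P.mean(0);z=(P-c)@[1,1j];w=ij@[1,1j];a=np.angle((z*w.conj()).sum());print(c,np.degrees(a))
f=w*np.exp(1j*a);print((c+np.c_[f.real,f.imag]).round(1),abs(z-f).round(1))
go(540,-215,330,18)
E
```

```text
[ 556.775 -228.275] 14.52337701039336
[[ 500.1 -194.9]
 [ 613.5 -261.6]
 [ 523.4 -285. ]
 [ 590.1 -171.6]] [1.  0.2 0.9 0.2]
at 0.1 [ 185.7 -570.1  249.3] [-179.9   -0.    18. ] | lin [ 0.4469 -0.228  -0.0802] rot [-0.1  -0.01  0.04]
```

```bash
python3 - <<'E'
from h import *
go(556,118,250,45)
E
```

```text
at 0.1 [ 185.7 -570.1  249.3] [-179.9   -0.    18. ] | lin [ 5.652e-01 -5.396e-01  3.000e-04] rot [ -0.09  -0.03 -26.96]
```

Emit:
{"name": "servo_tool", "arguments": {
  "fingers": [0.085,0.085,0.085,0.085,0.085,0.085,0.085,0.085,0.085,0.085],
  "linear": [
    [0.565,-0.54,0],
    [0.565,-0.54,0],
    [0.565,-0.54,0],
    [0.565,-0.54,0],
    [0.565,-0.54,0],
    [0.565,-0.54,0],
    [0.565,-0.54,0],
    [0.565,-0.54,0],
    [0.565,-0.54,0],
    [0.565,-0.54,0]
  ],
  "rotation": [
    [0,0,-27],
    [0,0,-27],
    [0,0,-27],
    [0,0,-27],
    [0,0,-27],
    [0,0,-27],
    [0,0,-27],
    [0,0,-27],
    [0,0,-27],
    [0,0,-27]
  ],
  "force": 40
}}

```text
time: 1.1
tool_pos: [422.9, -128.1, 250.2]
tcp_rot: [180.0, -0.0, 45.0]
ft_force: [1.0, 0.0, 0.0]
finger_gap: 84.6
grip_force: 0.0
```

```bash
python3 - <<'E'
from h import *
go(556,118,250,45)
E
```

```text
at 1.1 [ 422.9 -128.1  250.2] [180.  -0.  45.] | lin [ 2.682e-01 -7.980e-02  2.000e-04] rot [ 0.01 -0.    0.03]
```

Emit:
{"name": "servo_tool", "arguments": {
  "fingers": [0.085,0.085,0.085,0.085,0.085,0.085,0.085,0.085],
  "linear": [
    [0.268,-0.08,0],
    [0.268,-0.08,0],
    [0.268,-0.08,0],
    [0.268,-0.08,0],
    [0.268,-0.08,0],
    [0.268,-0.08,0],
    [0.268,-0.08,0],
    [0.268,-0.08,0]
  ],
  "rotation": [
    [0,0,0],
    [0,0,0],
    [0,0,0],
    [0,0,0],
    [0,0,0],
    [0,0,0],
    [0,0,0],
    [0,0,0]
  ]
}}

```text
time: 1.9
tool_pos: [554.9, 116.6, 249.4]
tcp_rot: [-180.0, 0.1, 45.1]
ft_force: [0.4, -0.0, -0.2]
finger_gap: 85.1
grip_force: 0.0
```

```bash
python3 - <<'E'
from h import *
go(556,118,250,45)
s=snap('wrist','w1.png'); print(w2px(s,[556,118,35]),-np.array(s['camera_from_world'])[:3,:3].T@np.array(s['camera_from_world'])[:3,3])
E
```

```text
at 1.9 [554.9 116.6 249.4] [-1.80e+02  1.00e-01  4.51e+01] | lin [ 0.0018 -0.0003 -0.0006] rot [-0.05  0.09  0.13]
[320.77958409 176.33223501] [603.46559466 164.9569002  373.61591251]
```

View pics/w1.png

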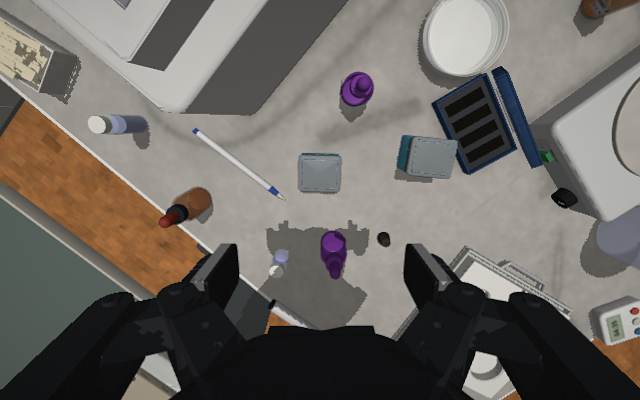

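The wrist view puts the low cassette lid at about (298–341, 153–193), with its long side along the finger line, so it needs a 90° turn. The short vial cap is at (276,271) and the stopper at (384,239). The bottle is around (195,200).

```bash
python3 - <<'E'
from h import *
s=load('w1');f=s['frame'].astype(int)
R,G,B=f[...,0],f[...,1],f[...,2]
m=((B-R>8)&(R>60)).astype(np.uint8); k=np.zeros_like(m);k[145:205,288:352]=1;m&=k
cs,_=cv2.findContours(m,cv2.RETR_EXTERNAL,cv2.CHAIN_APPROX_NONE);c=max(cs,key=cv2.contourArea)
print(cv2.contourArea(c),cv2.boundingRect(c))
b=cv2.boxPoints(cv2.minAreaRect(c.astype(np.float32)));print(b.round(1).tolist())
w=np.array([px2w(s,*p,35)[:2] for p in b]);print(w.round(1).tolist(),w.mean(0),[(np.linalg.norm(w[i]-w[(i+1)%4]).round(1),np.degrees(np.arctan2(*(w[(i+1)%4]-w[i])[::-1])).round(1)) for i in range(4)])
print('vial',px2w(s,276,271,50),'stop',px2w(s,384,237,20),'bulb',px2w(s,165,222,98),'sq')
go(556,118,28,-45);go(556,118,28,135)
E
```

```text
222.5 (299, 156, 42, 14)
[[299.0, 156.0], [340.0, 156.0], [340.0, 169.0], [299.0, 169.0]]
[[555.0, 154.2], [590.0, 119.3], [579.1, 107.9], [543.6, 143.2]] [566.90540284 131.15009167] [(np.float64(49.5), np.float64(-44.9)), (np.float64(15.8), np.float64(-133.8)), (np.float64(50.1), np.float64(135.1)), (np.float64(15.8), np.float64(43.9))]
vial [428.72161979  72.63210761  50.        ] stop [555.68440338  -4.800239    20.        ] bulb [414.42406755 207.71965255  98.        ] sq
at 1.95 [554.9 115.8 249.7] [-1.80e+02  1.00e-01  4.51e+01] | lin [ 0.0026 -0.0007  0.2217] rot [4.000e-02 8.000e-02 9.006e+01]
at 1.95 [554.9 115.8 249.7] [-1.80e+02  1.00e-01  4.51e+01] | lin [ 0.0026 -0.0007  0.2217] rot [-8.000e-02  4.000e-02 -8.994e+01]
```

```bash
python3 - <<'E'
from h import *
s=load('w1');t=load('top0')
w=np.array([px2w(s,*p,35)[:2] for p in [(299,153.5),(340,154),(341,192.5),(298.5,192)]]);print(w.mean(0))
# stopper dark blobs
for n,d,(x0,x1,y0,y1) in(('w',s,(365,402,225,252)),('t',t,(328,347,172,192))):
    g=d['frame'][y0:y1,x0:x1].max(2);ys,xs=np.nonzero(g<45);u,v=xs.mean()+x0,ys.mean()+y0
    print(n,len(xs),u,v,xs.min()+x0,xs.max()+x0,ys.min()+y0,ys.max()+y0,[px2w(d,u,v,z)[:2].round(1) for z in(0,10,20)])
go(*w.mean(0),32,135)
E
```

```text
[557.6115702  121.61494821]
w 107 383.3551401869159 238.0 378 389 232 245 [array([551.3, -14.9]), array([552.7, -10.1]), array([554.1,  -5.3])]
t 12 337.25 181.66666666666666 335 339 180 183 [array([551.2, -13.9]), array([550.4, -13.7]), array([549.5, -13.5])]
at 1.95 [554.9 115.8 249.7] [-1.80e+02  1.00e-01  4.51e+01] | lin [ 0.0063 -0.0021  0.2177] rot [-8.000e-02  4.000e-02 -8.994e+01]
```

Emit:
{"name": "servo_tool", "arguments": {
  "fingers": [0.085,0.085,0.085,0.085,0.085,0.085,0.085,0.085,0.085,0.085],
  "linear": [
    [0.0045,-0.0015,0.13],
    [0.0045,-0.0015,0.13],
    [0.0045,-0.0015,0.13],
    [0.0045,-0.0015,0.13],
    [0.0045,-0.0015,0.13],
    [0.0045,-0.0015,0.13],
    [0.0045,-0.0015,0.13],
    [0.0045,-0.0015,0.13],
    [0.0045,-0.0015,0.13],
    [0.0045,-0.0015,0.13]
  ],
  "rotation": [
    [0,0,-9],
    [0,0,-18],
    [0,0,-27],
    [0,0,-36],
    [0,0,-45],
    [0,0,-54],
    [0,0,-63],
    [0,0,-72],
    [0,0,-81],
    [0,0,-90]
  ]
}}

```text
time: 2.95
tool_pos: [557.1, 118.7, 120.5]
tcp_rot: [-180.0, 0.0, 131.2]
ft_force: [1.0, 0.1, -0.4]
finger_gap: 85.1
grip_force: 0.0
```

```bash
python3 - <<'E'
from h import *
go(557,120,32,135)
E
```

```text
at 2.95 [557.1 118.7 120.5] [-180.     0.   131.2] | lin [0.0011 0.0008 0.0885] rot [-0.01  0.01 -3.78]
```

Descend and close.

Emit:
{"name": "servo_tool", "arguments": {
  "fingers": [0.085,0.085,0.085,0.085,0.03,0.03,0.03,0.03,0.03,0.03],
  "linear": [
    [0.001,0.001,0.04],
    [0.001,0.001,0.075],
    [0.001,0.001,0.0885],
    [0.001,0.001,0.0885],
    [0.001,0.001,0.0885],
    [0.001,0.001,0.0885],
    [0.001,0.001,0.0885],
    [0.001,0.001,0.0885],
    [0.001,0.001,0.0885],
    [0.001,0.001,0.0885]
  ],
  "rotation": [
    [0,0,-4],
    [0,0,-4],
    [0,0,-4],
    [0,0,-4],
    [0,0,-4],
    [0,0,-4],
    [0,0,-4],
    [0,0,-4],
    [0,0,-4],
    [0,0,-4]
  ],
  "force": 40
}}

```text
time: 3.95
tool_pos: [559.3, 121.9, 34.1]
tcp_rot: [179.8, 0.1, 135.0]
ft_force: [0.1, -0.7, 7.1]
finger_gap: 44.8
grip_force: 41.9
```

```bash
python3 - <<'E'
from h import *
go(557,120,200,104.5); go(500.1,-194.9,130,104.5)
E
```

```text
at 3.95 [559.3 121.9  34.1] [1.798e+02 1.000e-01 1.350e+02] | lin [-1.000e-04 -2.500e-03 -1.659e-01] rot [ 0.2   0.09 30.49]
at 3.95 [559.3 121.9  34.1] [1.798e+02 1.000e-01 1.350e+02] | lin [-0.1824 -0.2656 -0.0962] rot [ 0.2   0.09 30.49]
```

Emit:
{"name": "servo_tool", "arguments": {
  "fingers": [0.03,0.03,0.03,0.03,0.03,0.03,0.03,0.03,0.03,0.03],
  "linear": [
    [0,0,-0.02],
    [0,0,-0.05],
    [0,0,-0.09],
    [-0.01,-0.015,-0.13],
    [-0.03,-0.045,-0.13],
    [-0.05,-0.075,-0.13],
    [-0.075,-0.11,-0.13],
    [-0.1,-0.145,-0.13],
    [-0.125,-0.182,-0.13],
    [-0.15,-0.22,-0.13]
  ],
  "rotation": [
    [0,0,0],
    [0,0,0],
    [0,0,0],
    [0,0,5],
    [0,0,10],
    [0,0,15],
    [0,0,20],
    [0,0,25],
    [0,0,28],
    [0,0,30.5]
  ]
}}

```text
time: 4.95
tool_pos: [507.8, -141.5, 162.8]
tcp_rot: [179.9, 0.1, 104.4]
ft_force: [0.4, -0.0, -1.0]
finger_gap: 44.6
grip_force: 41.0
```

```bash
python3 - <<'E'
from h import *
go(500.1,-194.9,100,104.5)
E
```

```text
at 4.95 [ 507.8 -141.5  162.8] [1.799e+02 1.000e-01 1.044e+02] | lin [-0.0498 -0.0208  0.0628] rot [ 0.08  0.05 -0.12]
```

Emit:
{"name": "servo_tool", "arguments": {
  "fingers": [0.03,0.03,0.03,0.03,0.03,0.03],
  "linear": [
    [-0.025,-0.01,0.02],
    [-0.05,-0.021,0.045],
    [-0.05,-0.021,0.063],
    [-0.05,-0.021,0.063],
    [-0.05,-0.021,0.063],
    [-0.05,-0.021,0.063]
  ],
  "rotation": [
    [0,0,0],
    [0,0,0],
    [0,0,0],
    [0,0,0],
    [0,0,0],
    [0,0,0]
  ]
}}

```text
time: 5.55
tool_pos: [501.3, -193.4, 100.6]
tcp_rot: [179.9, 0.1, 104.5]
ft_force: [0.6, -0.3, -0.6]
finger_gap: 44.3
grip_force: 41.1
```

```bash
python3 - <<'E'
from h import *
go(500.1,-194.9,47,104.5)
s=snap('wrist','w2.png')
a=np.radians(14.52);X=np.array([np.cos(a),np.sin(a)]);Y=np.array([-X[1],X[0]])
c=np.array([500.1,-194.9])
for i,j in((28.5,32.5),(28.5,-32.5),(-28.5,-32.5),(-28.5,32.5)): 
    p=w2px(s,[*(c+i*X+j*Y),24]); cv2.circle(s['frame'],tuple(int(v) for v in p.round()),3,(255,0,0),1); print(p.round(0))
cv2.imwrite('pics/w2m.png',s['frame'][:,:,::-1])
E
```

```text
at 5.55 [ 501.3 -193.4  100.6] [1.799e+02 1.000e-01 1.045e+02] | lin [-0.001  -0.0016  0.0536] rot [0.11 0.09 0.03]
[358. 173.]
[355. 254.]
[283. 254.]
[280. 173.]
```

View pics/w2m.png

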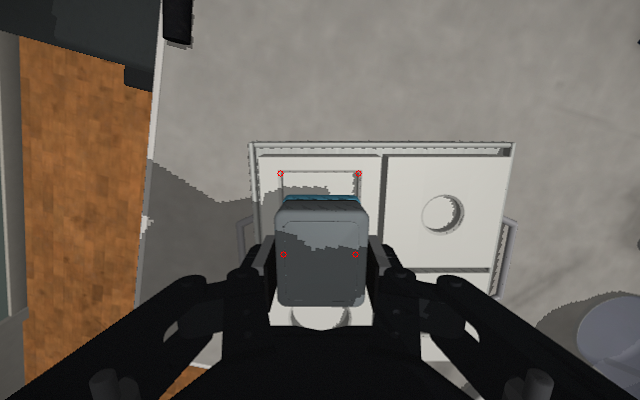

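The predicted pocket corners sit on the real ones, (280,173) and (358,173). Next I check how the cassette sits along the pads.

```bash
python3 - <<'E'
from h import *
s=load('w2');a=np.radians(14.52);X=np.array([np.cos(a),np.sin(a)]);Y=np.array([-X[1],X[0]])
t=np.array([501.3,-193.4])
for u,v,z in((320,207,101),(320,306,101),(278,255,101),(367,255,101),(322,196,67)):
    p=px2w(s,u,v,z)[:2]-t; print(u,v,p@X,p@Y)
go(500.1,-194.9,47.5,104.5)
E
```

```text
320 207 -0.7754060865454449 29.72968218315322
320 306 -0.8273992853896353 -23.79796854482342
278 255 -21.281229886943635 5.216117583832563
367 255 22.128975390628206 5.191432148124848
322 196 0.31535433812729075 25.814023394631654
at 5.6 [ 501.3 -193.4  100.6] [1.799e+02 1.000e-01 1.045e+02] | lin [-0.001  -0.0017  0.0531] rot [0.12 0.1  0.04]
```

Emit:
{"name": "servo_tool", "arguments": {
  "fingers": [0.03,0.03,0.03,0.03,0.03,0.03,0.03],
  "linear": [
    [-0.0025,-0.0015,0.015],
    [-0.0025,-0.0015,0.03],
    [-0.0025,-0.0015,0.04],
    [-0.0025,-0.0015,0.047],
    [-0.0025,-0.0015,0.052],
    [-0.0025,-0.0015,0.0535],
    [-0.0025,-0.0015,0.0535]
  ],
  "rotation": [
    [0,0,0],
    [0,0,0],
    [0,0,0],
    [0,0,0],
    [0,0,0],
    [0,0,0],
    [0,0,0]
  ]
}}

```text
time: 6.3
tool_pos: [499.6, -196.6, 46.0]
tcp_rot: [180.0, 0.0, 104.5]
ft_force: [-2.9, 1.0, 6.0]
finger_gap: 44.6
grip_force: 42.0
```

```bash
python3 - <<'E'
from h import *
go(500.1,-194.9,46,104.5); print(r.sense()['ft_force'])
E
```

```text
at 6.3 [ 499.6 -196.6   46. ] [180.    0.  104.5] | lin [ 0.0015  0.0009 -0.    ] rot [ 0.01  0.02 -0.02]
[-2.92848936  1.0133655   6.045805  ]
```

Emit:
{"name": "servo_tool", "arguments": {
  "fingers": [0.075,0.075,0.075,0.075,0.075,0.075,0.075,0.075,0.075,0.075],
  "linear": [
    [0,0,0],
    [0,0,0],
    [0,0,0],
    [0,0,0],
    [0,0,0],
    [0,0,-0.02],
    [0,0,-0.06],
    [0,0,-0.1],
    [0,0,-0.12],
    [0,0,-0.12]
  ],
  "rotation": [
    [0,0,0],
    [0,0,0],
    [0,0,0],
    [0,0,0],
    [0,0,0],
    [0,0,0],
    [0,0,0],
    [0,0,0],
    [0,0,0],
    [0,0,0]
  ]
}}

```text
time: 7.3
tool_pos: [501.6, -197.6, 169.8]
tcp_rot: [179.7, 0.3, 104.5]
ft_force: [0.5, -0.3, -0.1]
finger_gap: 75.1
grip_force: 0.0
```

```bash
python3 - <<'E'
from h import *
s=snap('wrist','w3.png');t=snap('top','t3.png')
go(551.5,-12,150,104.5)
E
```

```text
at 7.4 [ 499.4 -196.4  165.3] [180.    0.  104.5] | lin [0.1656 0.0965 0.0153] rot [ 0.03  0.03 -0.02]
```

View pics/w3.png

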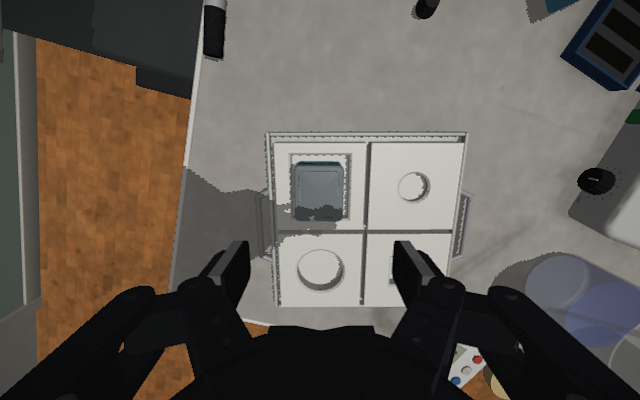

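The cassette is seated in its pocket at about (320,190). Stopper next.

Emit:
{"name": "servo_tool", "arguments": {
  "fingers": [0.04,0.04,0.04,0.04,0.04,0.04,0.04],
  "linear": [
    [0.04,0.023,0],
    [0.08,0.046,0],
    [0.12,0.07,0],
    [0.15,0.087,0.01],
    [0.1655,0.0965,0.015],
    [0.1655,0.0965,0.015],
    [0.1655,0.0965,0.015]
  ],
  "rotation": [
    [0,0,0],
    [0,0,0],
    [0,0,0],
    [0,0,0],
    [0,0,0],
    [0,0,0],
    [0,0,0]
  ]
}}

```text
time: 8.1
tool_pos: [550.1, -11.8, 148.4]
tcp_rot: [-179.8, -0.0, 104.5]
ft_force: [0.8, -0.5, 0.3]
finger_gap: 40.0
grip_force: 0.0
```

```bash
python3 - <<'E'
from h import *
s=snap('wrist','w4.png')
p=w2px(s,[551.5,-12,10]);print(p)
x0,y0=(p-45).astype(int);g=s['frame'][y0:y0+90,x0:x0+90].max(2);m=(g<50).astype(np.uint8)
n,l,st,c=cv2.connectedComponentsWithStats(m)
for i in range(1,n):
    if st[i,4]>40:
        print(st[i],c[i]+[x0,y0],[px2w(s,*(c[i]+[x0,y0]),z)[:2].round(1) for z in(8,10,12)], px2w(s,x0+st[i,0]+st[i,2]/2,y0+st[i,1]+st[i,3],0))
go(551.5,-12,12,104.5)
E
```

```text
[323.09553903 194.31903091]
[ 37  36  18  18 200] [323.07  192.975] [array([551.3, -11.2]), array([551.1, -10.7]), array([551. , -10.2])] [555.39323462 -23.12267314   0.        ]
at 8.15 [550.5 -12.5 149. ] [-179.9   -0.   104.5] | lin [1.00e-04 1.40e-03 1.37e-01] rot [-0.13 -0.02 -0.01]
```

Emit:
{"name": "servo_tool", "arguments": {
  "fingers": [0.04,0.04,0.04,0.04,0.04,0.005,0.005,0.005,0.005,0.005],
  "linear": [
    [0.001,0.001,0.04],
    [0.001,0.001,0.08],
    [0.001,0.001,0.11],
    [0.001,0.001,0.1205],
    [0.001,0.001,0.1205],
    [0.001,0.001,0.1205],
    [0.001,0.001,0.1205],
    [0.001,0.001,0.1205],
    [0.001,0.001,0.1205],
    [0.001,0.001,0.1205]
  ],
  "rotation": [
    [0,0,0],
    [0,0,0],
    [0,0,0],
    [0,0,0],
    [0,0,0],
    [0,0,0],
    [0,0,0],
    [0,0,0],
    [0,0,0],
    [0,0,0]
  ],
  "force": 30
}}

```text
time: 9.15
tool_pos: [553.9, -11.1, 32.1]
tcp_rot: [179.8, 0.1, 104.5]
ft_force: [-0.1, -0.6, 7.9]
finger_gap: 16.2
grip_force: 29.9
```

```bash
python3 - <<'E'
from h import *
go(590.1,-171.6,80,104.5)
E
```

```text
at 9.15 [553.9 -11.1  32.1] [1.798e+02 1.000e-01 1.045e+02] | lin [-0.1645 -0.0049 -0.0477] rot [ 0.21  0.1  -0.01]
```

Emit:
{"name": "servo_tool", "arguments": {
  "fingers": [0.005,0.005,0.005,0.005,0.005,0.005,0.005,0.005,0.005],
  "linear": [
    [0,0,-0.02],
    [0,0,-0.05],
    [-0.03,0,-0.065],
    [-0.065,-0.001,-0.065],
    [-0.1,-0.003,-0.065],
    [-0.135,-0.004,-0.065],
    [-0.1645,-0.005,-0.065],
    [-0.1645,-0.005,-0.065],
    [-0.1645,-0.005,-0.065]
  ],
  "rotation": [
    [0,0,0],
    [0,0,0],
    [0,0,0],
    [0,0,0],
    [0,0,0],
    [0,0,0],
    [0,0,0],
    [0,0,0],
    [0,0,0]
  ]
}}

```text
time: 10.05
tool_pos: [588.5, -171.7, 95.2]
tcp_rot: [180.0, -0.0, 104.4]
ft_force: [-0.8, 0.4, -1.1]
finger_gap: 16.2
grip_force: 29.3
```

```bash
python3 - <<'E'
from h import *
s=snap('wrist','w5.png')
st=r.sense();print(st['finger_gap'],st['grip_force'],st['ft_force'])
go(590.1,-171.6,46,104.5)
cv2.imwrite('pics/w5c.png',cv2.resize(s['frame'][120:360,220:420,::-1],None,fx=2.4,fy=2.4))
print(w2px(s,[590.1,-171.6,24]))
E
```

```text
16.17520760587492 29.33848947286606 [-0.44520417 -0.57058115 -0.42124475]
at 10.1 [ 588.3 -170.9   95. ] [180.   -0.  104.5] | lin [-0.0012  0.0016  0.049 ] rot [ 0.01 -0.02 -0.04]
[323.55626982 216.92704332]
```

View pics/w5c.png

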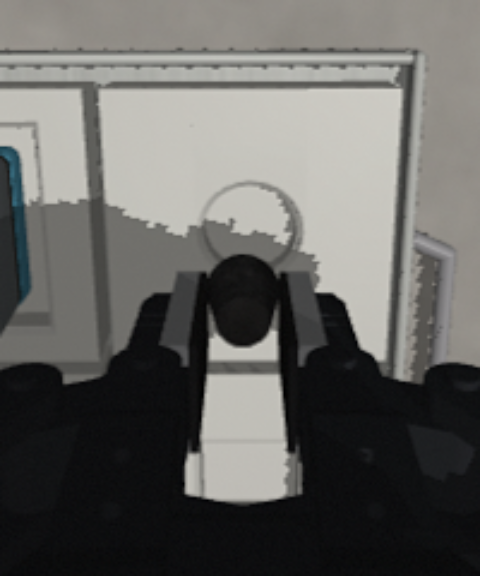

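Held upright, and the pocket is where predicted. Lower it.

Emit:
{"name": "servo_tool", "arguments": {
  "fingers": [0.005,0.005,0.005,0.005,0.005,0.005,0.005],
  "linear": [
    [-0.001,0.0015,0.015],
    [-0.001,0.0015,0.03],
    [-0.001,0.0015,0.04],
    [-0.001,0.0015,0.045],
    [-0.001,0.0015,0.048],
    [-0.001,0.0015,0.05],
    [-0.001,0.0015,0.05]
  ],
  "rotation": [
    [0,0,0],
    [0,0,0],
    [0,0,0],
    [0,0,0],
    [0,0,0],
    [0,0,0],
    [0,0,0]
  ]
}}

```text
time: 10.8
tool_pos: [590.3, -171.6, 47.0]
tcp_rot: [-180.0, -0.0, 104.5]
ft_force: [-8.5, 3.2, 18.1]
finger_gap: 16.1
grip_force: 31.1
```

Emit:
{"name": "servo_tool", "arguments": {
  "fingers": [0.03,0.04,0.04,0.04,0.04,0.04,0.04,0.04,0.04],
  "linear": [
    [0,0,0],
    [0,0,0],
    [0,0,0],
    [0,0,0],
    [0,0,-0.02],
    [0,0,-0.06],
    [0,0,-0.1],
    [0,0,-0.13],
    [0,0,-0.13]
  ],
  "rotation": [
    [0,0,0],
    [0,0,0],
    [0,0,0],
    [0,0,0],
    [0,0,0],
    [0,0,0],
    [0,0,0],
    [0,0,0],
    [0,0,0]
  ]
}}

```text
time: 11.7
tool_pos: [593.1, -173.1, 181.1]
tcp_rot: [179.6, 0.3, 104.5]
ft_force: [1.3, -0.5, 0.9]
finger_gap: 39.7
grip_force: 0.0
```

```bash
python3 - <<'E'
from h import *
s=snap('wrist','w6.png')
go(428.8,71.5,180,104.5)
p=w2px(s,[590.1,-171.6,35]);print(p)
x0,y0=(p-[60,60]).astype(int);cv2.imwrite('pics/w6c.png',cv2.resize(s['frame'][y0:y0+120,x0:x0+120,::-1],None,fx=3,fy=3))
g=s['frame'][y0:y0+120,x0:x0+120].max(2);n,l,st,c=cv2.connectedComponentsWithStats((g<50).astype(np.uint8))
for i in range(1,n):
    if st[i,4]>60: print(st[i],[px2w(s,*(c[i]+[x0,y0]),z)[:2].round(1) for z in(25,30,35)])
E
```

```text
at 11.75 [ 591.9 -172.6  178. ] [179.7   0.2 104.5] | lin [ 0.2771 -0.0968 -0.0033] rot [ 0.27  0.19 -0.03]
[317.59938644 188.82571371]
[ 53  50  16  17 205] [array([ 589.7, -170.7]), array([ 589.4, -169.6]), array([ 589.1, -168.4])]
[ 18 107  10  13  85] [array([ 565.9, -241.8]), array([ 566.1, -239.4]), array([ 566.2, -237. ])]
[101 107   9  13  77] [array([ 651.7, -220.1]), array([ 650.3, -218. ]), array([ 648.9, -216. ])]
```

View pics/w6c.png

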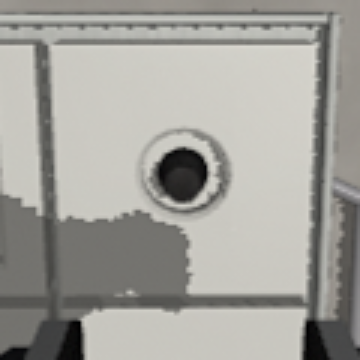

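Stopper sits in its pocket. Now the short vial.

Emit:
{"name": "servo_tool", "arguments": {
  "fingers": [0.045,0.045,0.045,0.045,0.045,0.045,0.045,0.045,0.045,0.045],
  "linear": [
    [0.03,-0.01,0],
    [0.07,-0.024,0],
    [0.11,-0.038,0],
    [0.15,-0.052,0],
    [0.19,-0.066,0],
    [0.23,-0.08,0],
    [0.26,-0.091,0],
    [0.277,-0.097,0],
    [0.277,-0.097,0],
    [0.277,-0.097,0]
  ],
  "rotation": [
    [0,0,5],
    [0,0,11],
    [0,0,17],
    [0,0,23],
    [0,0,29],
    [0,0,35],
    [0,0,41],
    [0,0,44.5],
    [0,0,44.5],
    [0,0,44.5]
  ]
}}

```text
time: 12.75
tool_pos: [426.4, 72.0, 173.8]
tcp_rot: [-179.9, 0.1, 60.1]
ft_force: [0.5, -0.1, 1.0]
finger_gap: 45.1
grip_force: 0.0
```

```bash
python3 - <<'E'
from h import *
s=snap('wrist','w7.png')
p=w2px(s,[428.8,71.5,50]);print(p)
x0,y0=(p-[45,45]).astype(int);g=s['frame'][y0:y0+90,x0:x0+90];m=(g.min(2)>150).astype(np.uint8)
n,l,st,c=cv2.connectedComponentsWithStats(m)
for i in range(1,n):
    if st[i,4]>40: print(st[i],c[i]+[x0,y0],[px2w(s,*(c[i]+[x0,y0]),z)[:2].round(1) for z in(46,50)])
go(428.8,71.5,38,60)
cv2.imwrite('pics/w7c.png',cv2.resize(s['frame'][y0-60:y0+130,x0-60:x0+150,::-1],None,fx=2.5,fy=2.5))
E
```

```text
[323.58419384 196.56695694]
[   0    0   90   90 6494] [323.96412073 188.60040037] [array([432.4,  77. ]), array([432.8,  77.9])]
at 12.8 [426.8  71.6 174. ] [-180.     0.    60.1] | lin [0.001  0.0018 0.136 ] rot [-0.04  0.05  0.07]
```

View pics/w7c.png

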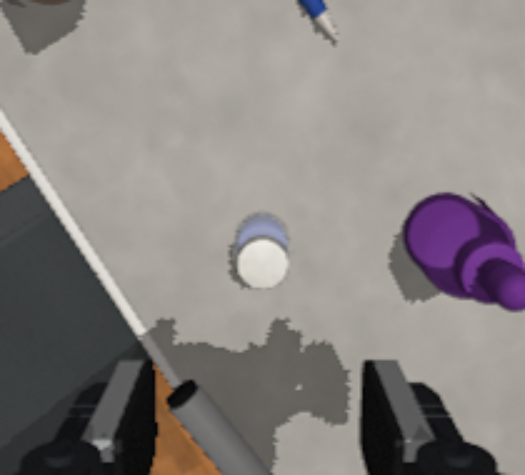

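The cap is at (323,196), matching the prediction to within a pixel. Descend and grip.

Emit:
{"name": "servo_tool", "arguments": {
  "fingers": [0.045,0.045,0.045,0.045,0.045,0.01,0.01,0.01,0.01,0.01],
  "linear": [
    [0.001,0.002,0.04],
    [0.001,0.002,0.08],
    [0.001,0.002,0.12],
    [0.001,0.002,0.136],
    [0.001,0.002,0.136],
    [0.001,0.002,0.136],
    [0.001,0.002,0.136],
    [0.001,0.002,0.136],
    [0.001,0.002,0.136],
    [0.001,0.002,0.136]
  ],
  "rotation": [
    [0,0,0],
    [0,0,0],
    [0,0,0],
    [0,0,0],
    [0,0,0],
    [0,0,0],
    [0,0,0],
    [0,0,0],
    [0,0,0],
    [0,0,0]
  ],
  "force": 30
}}

```text
time: 13.8
tool_pos: [430.2, 71.9, 39.9]
tcp_rot: [179.9, -0.1, 60.0]
ft_force: [0.8, -0.1, 4.3]
finger_gap: 21.0
grip_force: 29.5
```

```bash
python3 - <<'E'
from h import *
go(613.5,-261.6,170,104.5)
E
```

```text
at 13.8 [430.2  71.9  39.9] [ 1.799e+02 -1.000e-01  6.000e+01] | lin [-0.197   0.3258 -0.1296] rot [ 1.500e-01 -2.000e-02 -4.451e+01]
```

Emit:
{"name": "servo_tool", "arguments": {
  "fingers": [0.01,0.01,0.01,0.01,0.01,0.01,0.01,0.01,0.01,0.01],
  "linear": [
    [0,0,-0.02],
    [0,0,-0.06],
    [0,0,-0.1],
    [-0.01,0.016,-0.13],
    [-0.03,0.049,-0.13],
    [-0.05,0.082,-0.13],
    [-0.07,0.116,-0.13],
    [-0.09,0.149,-0.13],
    [-0.11,0.182,-0.13],
    [-0.13,0.215,-0.13]
  ],
  "rotation": [
    [0,0,0],
    [0,0,0],
    [0,0,0],
    [0,0,-6],
    [0,0,-12],
    [0,0,-18],
    [0,0,-24],
    [0,0,-30],
    [0,0,-36],
    [0,0,-42]
  ]
}}

```text
time: 14.8
tool_pos: [550.8, -149.6, 168.8]
tcp_rot: [180.0, -0.0, 102.2]
ft_force: [0.7, -0.5, 0.2]
finger_gap: 21.3
grip_force: 29.5
```

```bash
python3 - <<'E'
from h import *
go(613.5,-261.6,110,104.5)
E
```

```text
at 14.8 [ 550.8 -149.6  168.8] [180.   -0.  102.2] | lin [-0.1227  0.0376  0.0588] rot [ 0.01 -0.   -2.27]
```

Emit:
{"name": "servo_tool", "arguments": {
  "fingers": [0.01,0.01,0.01,0.01,0.01,0.01,0.01],
  "linear": [
    [-0.035,0.011,0.01],
    [-0.07,0.022,0.025],
    [-0.1,0.031,0.045],
    [-0.1225,0.0375,0.059],
    [-0.1225,0.0375,0.059],
    [-0.1225,0.0375,0.059],
    [-0.1225,0.0375,0.059]
  ],
  "rotation": [
    [0,0,-2.3],
    [0,0,-2.3],
    [0,0,-2.3],
    [0,0,-2.3],
    [0,0,-2.3],
    [0,0,-2.3],
    [0,0,-2.3]
  ]
}}

```text
time: 15.5
tool_pos: [612.5, -259.6, 110.6]
tcp_rot: [180.0, 0.0, 104.3]
ft_force: [-0.0, -0.6, -0.1]
finger_gap: 20.6
grip_force: 29.6
```

```bash
python3 - <<'E'
from h import *
s=snap('wrist','w8.png')
go(613.5,-261.6,52,104.5)
cv2.imwrite('pics/w8c.png',cv2.resize(s['frame'][130:330,220:420,::-1],None,fx=2.5,fy=2.5))
print((w2px(s,[613.5,-261.6,24])-[220,130])*2.5)
E
```

```text
at 15.55 [ 612.7 -259.5  111. ] [179.9   0.  104.3] | lin [-0.0022  0.0002  0.059 ] rot [ 0.06  0.04 -0.17]
[254.71866281 206.86895781]
```

View pics/w8c.png

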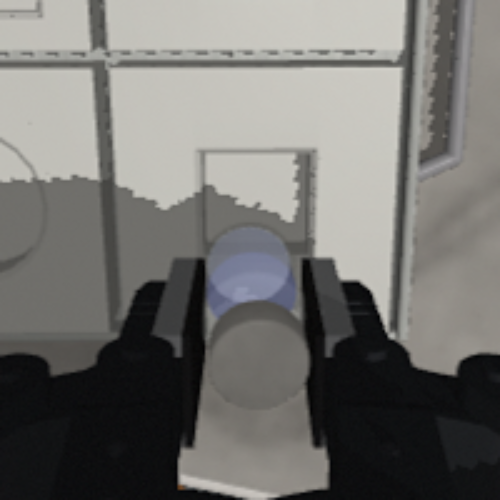

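Vial is upright and lined up with the square pocket. Lower it.

Emit:
{"name": "servo_tool", "arguments": {
  "fingers": [0.01,0.01,0.01,0.01,0.01,0.01,0.01],
  "linear": [
    [-0.002,0.0005,0.02],
    [-0.002,0.0005,0.035],
    [-0.002,0.0005,0.047],
    [-0.002,0.0005,0.055],
    [-0.002,0.0005,0.059],
    [-0.002,0.0005,0.0615],
    [-0.002,0.0005,0.0615]
  ],
  "rotation": [
    [0,0,0],
    [0,0,0],
    [0,0,0],
    [0,0,0],
    [0,0,0],
    [0,0,0],
    [0,0,0]
  ]
}}

```text
time: 16.25
tool_pos: [613.9, -262.5, 50.0]
tcp_rot: [179.9, 0.1, 104.3]
ft_force: [-2.9, 1.0, 5.8]
finger_gap: 20.5
grip_force: 30.2
```

Light contact with the floor (6 N). Release and lift.

Emit:
{"name": "servo_tool", "arguments": {
  "fingers": [0.045,0.045,0.045,0.045,0.045,0.045,0.045,0.045,0.045,0.045],
  "linear": [
    [0,0,0],
    [0,0,0],
    [0,0,0],
    [0,0,0],
    [0,0,-0.02],
    [0,0,-0.06],
    [0,0,-0.1],
    [0,0,-0.14],
    [0,0,-0.15],
    [0,0,-0.15]
  ],
  "rotation": [
    [0,0,0],
    [0,0,0],
    [0,0,0],
    [0,0,0],
    [0,0,0],
    [0,0,0],
    [0,0,0],
    [0,0,0],
    [0,0,0],
    [0,0,0]
  ]
}}

```text
time: 17.25
tool_pos: [614.8, -262.8, 201.5]
tcp_rot: [179.8, 0.2, 104.3]
ft_force: [0.5, 0.2, 0.3]
finger_gap: 45.3
grip_force: 0.0
```

```bash
python3 - <<'E'
from h import *
s=snap('wrist','w9.png')
p=w2px(s,[613.5,-261.6,60]);x0,y0=(p-[80,60]).astype(int)
cv2.imwrite('pics/w9c.png',cv2.resize(s['frame'][y0:y0+120,x0:x0+160,::-1],None,fx=3,fy=3));print((p-[x0,y0])*3)
go(413,203,200,60)
# bottle bulb (red) in views
for n,z in(('top0',98),('w1',98),('scene0',98)):
    d=load(n);f=d['frame'].astype(int);q=w2px(d,[413,205,95]);X,Y=(q-18).astype(int)
    w=f[Y:Y+36,X:X+36];ys,xs=np.nonzero((w[...,0]>75)&(w[...,1]<0.4*w[...,0]))
    print(n,len(xs),px2w(d,xs.mean()+X,ys.mean()+Y,92)[:2].round(1))
E
```

```text
[242.45538618 182.79344563]
at 17.3 [ 613.6 -262.2  198.7] [179.9   0.  104.3] | lin [ 0.5003 -0.0797 -0.0018] rot [7.000e-02 3.000e-02 4.428e+01]
top0 6 [411.9 207.3]
w1 56 [413.3 209.9]
scene0 0 [nan nan]<stdin>:10: RuntimeWarning: Mean of empty slice.
  ret = ret.dtype.type(ret / rcount)
```

View pics/w9c.png

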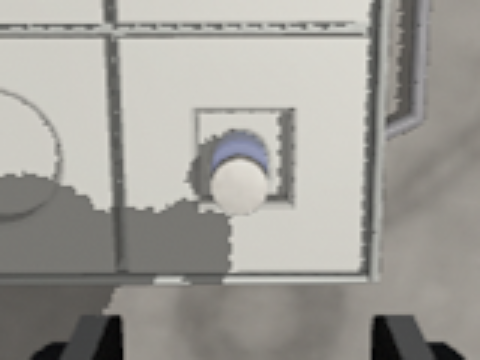

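Vial stands in the square pocket. Now the bottle.

Emit:
{"name": "servo_tool", "arguments": {
  "fingers": [0.07,0.07,0.07,0.07,0.07,0.07,0.07,0.07,0.07,0.07],
  "linear": [
    [0.04,-0.006,0],
    [0.085,-0.013,0],
    [0.13,-0.02,0],
    [0.175,-0.028,0],
    [0.22,-0.035,0],
    [0.265,-0.042,0],
    [0.31,-0.049,0],
    [0.355,-0.056,0],
    [0.4,-0.063,0],
    [0.44,-0.07,0]
  ],
  "rotation": [
    [0,0,4],
    [0,0,9],
    [0,0,14],
    [0,0,19],
    [0,0,24],
    [0,0,29],
    [0,0,34],
    [0,0,39],
    [0,0,44],
    [0,0,44]
  ]
}}

```text
time: 18.3
tool_pos: [434.4, 148.5, 195.5]
tcp_rot: [-179.8, 0.2, 60.1]
ft_force: [0.3, -0.9, 0.8]
finger_gap: 69.7
grip_force: 0.0
```

```bash
python3 - <<'E'
from h import *
go(412.5,205,200,60)
E
```

```text
at 18.3 [434.4 148.5 195.5] [-179.8    0.2   60.1] | lin [ 0.0381 -0.0471 -0.0045] rot [-0.19  0.16  0.11]
```

Emit:
{"name": "servo_tool", "arguments": {
  "fingers": [0.07,0.07,0.07,0.07,0.07,0.07],
  "linear": [
    [0.02,-0.024,0],
    [0.038,-0.047,0],
    [0.038,-0.047,0],
    [0.038,-0.047,0],
    [0.038,-0.047,0],
    [0.038,-0.047,0]
  ],
  "rotation": [
    [0,0,0],
    [0,0,0],
    [0,0,0],
    [0,0,0],
    [0,0,0],
    [0,0,0]
  ]
}}

```text
time: 18.9
tool_pos: [415.1, 202.4, 197.6]
tcp_rot: [-180.0, 0.1, 60.2]
ft_force: [-0.7, -1.4, 0.5]
finger_gap: 70.1
grip_force: 0.0
```

```bash
python3 - <<'E'
from h import *
s=snap('wrist','w10.png');f=s['frame'].astype(int)
p=w2px(s,[412.5,205,98]);X,Y=(p-[50,50]).astype(int);print(p)
cv2.imwrite('pics/w10c.png',cv2.resize(s['frame'][Y:Y+130,X:X+110,::-1],None,fx=4,fy=4))
w=f[Y:Y+130,X:X+110];m=((w[...,0]>90)&(w[...,1]<0.4*w[...,0])).astype(np.uint8)
n,l,st,c=cv2.connectedComponentsWithStats(m)
for i in range(1,n):
    if st[i,4]>40: print(st[i],c[i]+[X,Y],px2w(s,*(c[i]+[X,Y]),95)[:2])
go(412.5,205,47,60)
E
```

```text
[316.78988507 203.88335455]
[41 40 13 13 48] [313.8125 197.625 ] [412.58820139 210.25065846]
at 18.95 [415.2 202.4 197.8] [-180.     0.    60.2] | lin [ 0.001  -0.0036  0.1508] rot [-0.02  0.04  0.19]
```

View pics/w10c.png

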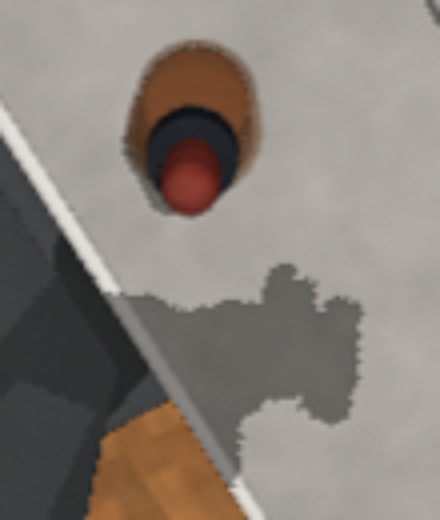

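Bulb at crop (190,185), collar at (193,150). I've used all 14 views, so from here I check by numbers only.

```bash
python3 - <<'E'
from h import *
s=load('w10')
A=lambda u,v,z:px2w(s,(u+.5)/4-.5+266,(v+.5)/4-.5+153,z)[:2].round(1)
print(A(190,178,98),A(190,185,94),A(193,148,72),A(200,105,40),'base far edge',A(197,40,0))
go(412.5,206.5,48,60)
E
```

```text
[412.8 211.6] [411.4 209.4] [412.8 211.6] [415.4 214.1] base far edge [419.4 224.3]
at 18.95 [415.2 202.4 197.8] [-180.     0.    60.2] | lin [ 0.0023 -0.0043  0.1498] rot [-0.02  0.04  0.19]
```

Emit:
{"name": "servo_tool", "arguments": {
  "fingers": [0.07,0.07,0.07,0.07,0.07,0.02,0.02,0.02,0.02,0.02],
  "linear": [
    [0.004,-0.006,0.03],
    [0.004,-0.006,0.07],
    [0.004,-0.006,0.11],
    [0.004,-0.006,0.14],
    [0.004,-0.006,0.15],
    [0.004,-0.006,0.15],
    [0.004,-0.006,0.15],
    [0.004,-0.006,0.15],
    [0.004,-0.006,0.15],
    [0.004,-0.006,0.15]
  ],
  "rotation": [
    [0,0,0],
    [0,0,0],
    [0,0,0],
    [0,0,0],
    [0,0,0],
    [0,0,0],
    [0,0,0],
    [0,0,0],
    [0,0,0],
    [0,0,0]
  ],
  "force": 35
}}

```text
time: 19.95
tool_pos: [413.4, 210.5, 50.4]
tcp_rot: [179.9, -0.2, 60.3]
ft_force: [-0.4, 0.2, 7.5]
finger_gap: 33.0
grip_force: 35.4
```

```bash
python3 - <<'E'
from h import *
go(523.4,-285,200,104.5);go(523.4,-285,200,60)
E
```

```text
at 19.95 [413.4 210.5  50.4] [179.9  -0.2  60.3] | lin [-0.3753  0.3415 -0.1498] rot [  0.2   -0.1  -44.22]
at 19.95 [413.4 210.5  50.4] [179.9  -0.2  60.3] | lin [-0.3753  0.3415 -0.1498] rot [ 0.14 -0.17  0.28]
```

Emit:
{"name": "servo_tool", "arguments": {
  "fingers": [0.02,0.02,0.02,0.02,0.02,0.02,0.02,0.02,0.02,0.02],
  "linear": [
    [0,0,-0.02],
    [0,0,-0.06],
    [0,0,-0.1],
    [-0.008,0.008,-0.135],
    [-0.03,0.027,-0.14],
    [-0.06,0.055,-0.14],
    [-0.09,0.082,-0.14],
    [-0.12,0.109,-0.14],
    [-0.15,0.136,-0.14],
    [-0.18,0.164,-0.14]
  ],
  "rotation": [
    [0,0,0],
    [0,0,0],
    [0,0,0],
    [0,0,0],
    [0,0,0],
    [0,0,0],
    [0,0,0],
    [0,0,0],
    [0,0,0],
    [0,0,0]
  ]
}}

```text
time: 20.95
tool_pos: [465.3, -29.5, 189.4]
tcp_rot: [179.9, -0.0, 60.3]
ft_force: [0.8, 0.5, 0.2]
finger_gap: 33.2
grip_force: 35.2
```

```bash
python3 - <<'E'
from h import *
go(523.4,-285,150,60)
E
```

```text
at 20.95 [465.3 -29.5 189.4] [179.9  -0.   60.3] | lin [-0.1932  0.177   0.0395] rot [ 0.11 -0.04  0.29]
```

Emit:
{"name": "servo_tool", "arguments": {
  "fingers": [0.02,0.02,0.02,0.02,0.02,0.02,0.02,0.02,0.02,0.02],
  "linear": [
    [-0.03,0.027,0],
    [-0.06,0.055,0],
    [-0.09,0.083,0],
    [-0.12,0.11,0.01],
    [-0.15,0.137,0.02],
    [-0.175,0.16,0.03],
    [-0.193,0.177,0.04],
    [-0.193,0.177,0.05],
    [-0.193,0.177,0.05],
    [-0.193,0.177,0.05]
  ],
  "rotation": [
    [0,0,0],
    [0,0,0],
    [0,0,0],
    [0,0,0],
    [0,0,0],
    [0,0,0],
    [0,0,0],
    [0,0,0],
    [0,0,0],
    [0,0,0]
  ]
}}

```text
time: 21.95
tool_pos: [522.8, -282.3, 138.4]
tcp_rot: [-180.0, -0.0, 60.3]
ft_force: [0.5, 0.1, -0.9]
finger_gap: 32.8
grip_force: 35.2
```

```bash
python3 - <<'E'
from h import *
s=snap('wrist','w11.png');f=s['frame'].astype(int);st=r.sense();R=Ro.from_euler('xyz',st['tcp_rot'],degrees=True)
print(st['finger_gap'],st['ft_force'].round(1))
m=((f[...,0]>60)&(f[...,1]<0.4*f[...,0])).astype(np.uint8); m[:, :200]=0;m[:,440:]=0
n,l,S,c=cv2.connectedComponentsWithStats(m)
for i in range(1,n):
    if S[i,4]>100:
        print(S[i],c[i].round(1),'bulb rel tool(xy)',R.inv().apply(px2w(s,*c[i],st['tool_pos'][2]-50+95)-st['tool_pos']).round(1))
go(523.4,-285,59,60)
E
```

```text
33.02517814158135 [ 0.6  0.  -1.2]
[316 317  21  12 106] [326.6 322.3] bulb rel tool(xy) [  3.1   1.7 -45. ]
at 22.0 [ 523.1 -282.3  138.9] [180.   -0.   60.3] | lin [-0.0023  0.0016  0.0799] rot [ 0.02 -0.01  0.34]
```

Emit:
{"name": "servo_tool", "arguments": {
  "fingers": [0.02,0.02,0.02,0.02,0.02,0.02,0.02,0.02],
  "linear": [
    [-0.0035,0.001,0.02],
    [-0.0035,0.001,0.04],
    [-0.0035,0.001,0.055],
    [-0.0035,0.001,0.066],
    [-0.0035,0.001,0.073],
    [-0.0035,0.001,0.078],
    [-0.0035,0.001,0.0805],
    [-0.0035,0.001,0.0805]
  ],
  "rotation": [
    [0,0,0],
    [0,0,0],
    [0,0,0],
    [0,0,0],
    [0,0,0],
    [0,0,0],
    [0,0,0],
    [0,0,0]
  ]
}}

```text
time: 22.8
tool_pos: [522.7, -287.0, 59.5]
tcp_rot: [179.9, 0.0, 60.3]
ft_force: [-3.4, 3.0, 6.9]
finger_gap: 33.2
grip_force: 35.9
```

Contact at the expected height. Release, rise and move clear.

Emit:
{"name": "servo_tool", "arguments": {
  "fingers": [0.06,0.065,0.065,0.065,0.065,0.065,0.065,0.065,0.065,0.065],
  "linear": [
    [0,0,0],
    [0,0,0],
    [0,0,0],
    [0,0,0],
    [0,0,-0.02],
    [0,0,-0.06],
    [0,0,-0.1],
    [0,0,-0.14],
    [0,0,-0.18],
    [0,0,-0.18]
  ],
  "rotation": [
    [0,0,0],
    [0,0,0],
    [0,0,0],
    [0,0,0],
    [0,0,0],
    [0,0,0],
    [0,0,0],
    [0,0,0],
    [0,0,0],
    [0,0,0]
  ]
}}

```text
time: 23.8
tool_pos: [525.0, -288.6, 245.8]
tcp_rot: [179.3, 0.0, 60.3]
ft_force: [0.5, 0.1, 0.2]
finger_gap: 65.1
grip_force: 0.0
```

```bash
python3 - <<'E'
from h import *
s=snap('wrist','w12.png');f=s['frame'].astype(int);st=r.sense();print(st['tool_pos'],st['finger_gap'])
for z in(107,9): print(w2px(s,[523.4,-285,z]).round(0))
hsv=cv2.cvtColor(s['frame'],cv2.COLOR_RGB2HSV)
p=w2px(s,[523.4,-285,107]);X,Y=(p-60).astype(int)
w=f[Y:Y+120,X:X+120]
for nm,m,z in(('red',(w[...,0]>80)&(w[...,1]<.4*w[...,0]),103),('dark',(w.max(2)<60),77),('amber',(w[...,0]>60)&(w[...,1]>.4*w[...,0])&(w[...,2]<.55*w[...,0]),50)):
    n,l,S,c=cv2.connectedComponentsWithStats(m.astype(np.uint8))
    for i in range(1,n):
        if S[i,4]>40: print(nm,S[i],px2w(s,*(c[i]+[X,Y]),z)[:2].round(1))
# vial and cassette rechecks
E
```

```text
[ 523.9403806  -287.92288278  242.28902187] 65.16436190713422
[316. 191.]
[316. 173.]
red [54 57 12 13 53] [ 522.1 -287.1]
dark [ 49  48  21  19 204] [ 522.1 -285.4]
dark [  0 108   4  12  46] [ 430.7 -311.8]
amber [ 46  35  26  25 317] [ 524.5 -279.2]
amber [55 61 11  9 54] [ 512.9 -301.1]
amber [ 70  94  50  26 678] [ 529.9 -378.7]
```

Bulb and collar agree on (522,−286), which means the bottle is upright and within 3 mm of the pocket centre. Everything is placed, so I hand in.

```bash
python3 - <<'E'
from h import *
print(r.sense()['qd'].round(2), r.hand_in())
E
```

```text
the job is handed in; nothing more can be done
[-0.03  2.48  4.19  0.07 -1.21  0.  ] None
```

I packed the low cassette, dropper bottle, short vial and stopper in their pockets and handed the job in at about 24 s; my checks put each one upright and on its floor, but the hand-in returned no verdict.

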